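# Set up the horn stake on the work plate

### The job

The finished copper beaker is still standing on the round steel plate: put it into the wooden crate. Then stand the lying horn stake upright on its foot in the middle of the plate and turn it so that its horn points at the raised lug on the plate's rim. Leave everything else on the bench where it is.

Things in the scene. Friction and masses are not known exactly. Their poses are not given: they have to be found in the camera images.
- stake: Horn stake: aluminium, 0.42 kg, 112 mm tall: square foot 60 x 60 x 14 mm, square neck 28 x 28 mm, head with a horn to one side. Origin: centre of the foot's underside; z from foot to head along its axis, x towards the horn. At the start it lies, z axis level and roughly towards the robot, y axis up, horn level, foot on the bench and head propped on the slat: axis 30 mm above the bench
- stake_neck (a point): middle of the horn stake's neck, on its axis, 54 mm above the foot's underside, practically its centre of mass. The bare neck, 28 mm square, runs from 14 to 92 mm above the foot's underside
- horn_tip (a point): tip of the horn, at (75, 0, 102) mm in the stake's frame. The stake's head reaches from 92 to 112 mm up, is 28 mm wide in y (flush with the neck) and spans x = -22 to +28 mm; the round horn grows from its +x end, 20 mm across at the root, tapering. The stake stands by itself in spite of the horn
- plate: Round dark steel work plate, 190 mm across, 20 mm thick, fixed to the bench. Origin at the centre of its underside, z up, x towards the lug. A scribed circle 88 mm across marks its middle
- lug (a point): the mark: top of the raised steel diamond-shaped lug on the plate's rim, 80 mm from the plate's centre along the plate's x axis; the lug is 18 mm square (its corner points to the centre, 67 mm from it) and rises 12 mm above the plate. A scribed line leads from the middle to it
- beaker: Finished copper beaker standing on the plate, mouth up: straight round cup 60 mm outside diameter, 75 mm high, wall 3 mm, 0.16 kg. Origin under its centre, z up to the mouth
- beaker_mid (a point): point on the beaker's axis, 37.5 mm above its underside
- crate: Open wooden slatted crate, 200 (its x) x 160 (its y) x 70 mm high outside, walls 8 mm, floor 8 mm, fixed. Origin at the centre of its underside
- slat: Fixed wooden slat 40 x 100 x 16 mm on the bench, under the head of the lying stake. Origin at the centre of its underside
- mushroom: bystander: standing aluminium stake with the same 60 mm square foot but a round domed mushroom head and no horn, 112 mm tall; origin under its foot
- hammer: bystander: hammer with wooden handle lying near the front of the bench; origin at its underside
- dish: bystander: small white ceramic dish, 90 mm across, 22 mm high; origin under its centre
- bowl: bystander: small brass bowl, 64 mm across, 28 mm high; origin under its centre
- jar: bystander: brown glass jar 64 mm across, 85 mm high, with punches standing out of it to about 150 mm; origin under its centre
- block: bystander: dark steel dapping block, 50 mm cube; origin under its centre
- tin: bystander: round tin, 68 mm across, 50 mm high; origin under its centre
- file: bystander: flat file with wooden handle, lying, about 285 mm long, 22 mm high; origin at its underside
There are look-alikes about, which are no part of the job. Leave any black or green look-alike of the stake alone.

How it is judged (in metres and radians):
On the way, in this order (a step that is already met when the one before it is completed fails the run):
1. the beaker is in the crate (x of beaker_mid in the frame of crate between -0.088 and 0.088 m and y of beaker_mid in the frame of crate between -0.068 and 0.068 m and z of beaker_mid in the frame of crate between 0 and 0.065 m), for 0.2 s.
2. the horn stake stands upright on its foot on the plate (angle between stake's own z axis and vertical below 0.08 rad and height (world z) of stake above 0.012 m and z of stake in the frame of plate between 0.012 and 0.026 m and horizontal distance between stake and plate below 0.05 m), for 0.2 s.
At the end, for the whole second after the job is handed in: The beaker lies or stands at rest inside the crate; the horn stake stands upright and still on the plate, its foot's centre within 18 mm of the plate's centre, and its horn points towards the lug within 9 degrees (all of step 1 and all of step 2 and horizontal distance between stake and plate below 0.018 m and angle between the x axis of stake and the x axis of plate, either way round below 0.16 rad and x of horn_tip in the frame of plate above 0.04 m and linear speed of each of stake, beaker below 0.02 m/s and angular speed of stake below 0.15 rad/s); the robot touches nothing.
It fails at once if a bystander was moved by more than 30 mm (distance of any of mushroom, hammer, dish, bowl, jar, block, tin, file from where it was at the start of the episode above 0.03 m).
It also fails if it takes over 64 s, if anything falls off the work surface, if the arm or the gripper's body presses on something with over 40 N, if the wrist force passes 120 N, or if a joint passes its speed limit or range.

### The arm

A 6-joint arm with a two-finger parallel gripper is mounted at the origin on the work surface. World frame = base frame: x ahead of the robot, y to its left, z up, the work surface at z = 0. Lengths are in mm, angles in degrees, forces in N, time in s.
With the tool pointing down it reaches from about 275 to 750 mm from the base axis. Payload 10.2 kg.
Tool frame: the origin (TCP) lies between the finger pads; the fingertips stand bot.tips_ahead ahead of it and the grasp point (between the pads) lies 6 mm ahead of it (bot.tips_ahead is the distance from the TCP to the fingertips, in mm); z points along the fingers, y is the direction in which the jaws open and shut (so a half turn about z gives the same grasp; the last joint's range is limited). The gripper opens to 85 mm and grips with 20 to 120 N. Pads are 22 mm wide; open, the fingers measure 114 mm over their backs; the gripper's body (76 mm by 85 mm) begins 54 mm behind the grasp point. The pads swing forward as they close: fully open they stand 13 mm farther back than shut.
Start: joints at [-83.446, 17.928, 85.812, -0, 76.261, -12.8], TCP at [173.979, -495.341, 256.294] pointing down, gripper open.
Joint ranges: [-168.41, 168.41], [-55.51, 124.54], [10.69, 146.95], [-70.63, 250.63], [1, 178], [-165.06, 165.06]. Speed limits (degrees/s): [136.94, 136.94, 172.46, 180, 180, 180].

### API

Orientations are given as [roll, pitch, yaw] about the fixed x, y, z axes, in that order (R = Rz(yaw) Ry(pitch) Rx(roll)).
In Python, from bench import bot gives the robot as it stands. The module is installed in compiled form; this text tells all that it offers.
- The arm moves only by the shell command python3 -m handwheel 'ROWS'. ROWS is JSON, a list of rows, each a list of 5 numbers: the shift along the tool's x, y, z in units of 25 mm (1.0 is 25 mm), then the turn about the tool's z in units of 8 degrees (1.0 is 8 degrees), then the finger opening in mm, from 0 to 85.4. In form: [[x, y, z, roll, grip], ...]. A call has 1 to 10 rows; each row is the pose to reach, as a shift and turn from the pose commanded when the call began, along the tool's axes at that moment; what a row does not reach only later rows make up. A row lasts 1/10 s, in which the tool goes at most 50 mm and 8.59 degrees, less where a joint would pass 70% of its speed; a pose out of reach is approached as far as the arm can. A call with a gripper value outside its range is refused whole. The fingers move at their own pace and stop on an object; the grip force is fixed at half the most. Time passes only in rows, so rows that repeat a pose let the fingers close. It gives the time, the measured TCP pose, the force and the opening at its end, in the units of the state.
- bot.read_state(): the state, without advancing time (a new reading comes with each control period).
- bot.snapshot(name): name is "scene" or "top" or "wrist"; returns a dict with "img" (420x560x3 uint8, blue, green, red), "fx", "fy", "cx", "cy" (pixels), "pose" (4x4, takes a point from camera to world coordinates). Camera axes: x right, y down, z forward; pixel columns grow to the right and rows downward; lengths in mm; the calibration is good to about 2 mm. A picture is of the moment at which its call begins. There is no depth.
- bot.hand_in(): hands the job in, once; it reports no verdict.
Trained networks look in a picture, given as the dict that the camera call returned (one of the last four; its "shot" number tells which), for a name from the list of things; names that differ only in an ending like _2 or _b are one class to them, and where a whole thing is asked for, a point or a joint stands for the part that bears it (a point fixed in the world has none). Each returns a list of dicts, best first, with "score" (0 to 1); they miss things now and then, are a little off and sometimes report something else, mostly with a low value. They report only what shows in the picture. A call takes as long as a camera call. They do not tell look-alikes from the thing itself.
- bot.recognise(picture, label): "xyz" ([x, y, z] in mm, in world coordinates, good to about 4 mm: the middle of the surface that is visible of it).
- bot.outline_of(picture, label): "pixels" (420x560 bool, what is visible of it).
- bot.place_of(picture, label): "xyz" ([x, y, z] in mm, in world coordinates, good to about 4 mm: a listed point, or the origin of a listed thing).
The state is a dict: "time": time; "qpos": joint angles; "joint_vel": joint speeds; "tau": joint torques, N m; "tcp_pos": TCP position; "tool_rot": TCP orientation; "wrist_force": force on the tool from outside, world axes, zero at the start; "wrist_torque": the same for the moment, N m; "finger_gap": opening from 0.0 (shut) to 1.0 (fully open).
Only numpy, scipy, OpenCV 4.12 (cv2) and the standard library are available. Lean on these libraries where they do the work, as an engineer would, in place of code of your own. Each camera call takes 0.05 s, during which the arm holds its last target.

## Working session

There is one attempt and no reset: what is moved stays moved. The work goes in short steps, Python scripts to look and compute and a shell command to move; the robot and the scene stay as the last step left them, time stands still between calls to the robot, and variables do not carry over. Pictures are saved under pics/ and viewed, and the job is handed in when it is done.

```bash
mkdir -p pics
cat > h.py <<'E'
import numpy as np, cv2
from bench import bot
E
python3 - <<'E'
from h import *
s=bot.read_state(); print(s, bot.tips_ahead)
for n in ["scene","top","wrist"]:
    p=bot.snapshot(n); cv2.imwrite(f"pics/a_{n}.png",p["img"])
    print(n,p["shot"],np.round(p["pose"],3).tolist(),p["fx"])
    if n!="wrist":
        for l in ["stake","stake_neck","horn_tip","plate","lug","beaker","crate","slat","mushroom","jar","block","tin","bowl","dish","hammer","file"]:
            print(l,[(np.round(d["xyz"]).tolist(),round(d["score"],2)) for d in bot.place_of(p,l)][:4])
E
```

```text
{'time': 0.0, 'qpos': array([-8.34457984e+01,  1.79609120e+01,  8.58551315e+01, -8.00285607e-04,
        7.62619360e+01, -1.27991548e+01]), 'joint_vel': array([ 0.00756532, -0.06525902,  0.00967107, -0.04145239, -0.05301753,
        0.0720526 ]), 'tau': array([-2.33229643e-03, -4.12277842e+01, -2.59742868e+01, -3.88868166e-04,
        4.24744299e-03,  1.26949135e-05]), 'tcp_pos': array([ 173.94554711, -495.09633199,  255.71457986]), 'tool_rot': array([-1.79923786e+02, -1.65173068e-02,  1.93535361e+01]), 'wrist_force': array([ 0.23775095,  0.29264509, -0.59288335]), 'wrist_torque': array([-0.00943972,  0.02741468, -0.00852153]), 'finger_gap': 0.9997313248274897} 25.0
scene 1 [[-0.27, 0.809, -0.522, 1164.981], [0.963, 0.229, -0.145, 188.219], [0.003, -0.542, -0.84, 1024.4], [0.0, 0.0, 0.0, 1.0]] 387.0782103325475
stake [([533.0, 273.0, 29.0], 0.84), ([436.0, 358.0, 30.0], 0.58), ([335.0, 246.0, 34.0], 0.57)]
stake_neck [([287.0, 221.0, 24.0], 0.84), ([490.0, 255.0, 31.0], 0.8), ([409.0, 399.0, 23.0], 0.8), ([533.0, -54.0, 58.0], 0.35)]
horn_tip [([473.0, 166.0, 28.0], 0.83), ([285.0, 1
[... 1228 characters left out ...]
39.0, 0.0], 0.53)]
lug [([509.0, -128.0, 31.0], 0.91)]
beaker [([534.0, -48.0, 16.0], 0.78), ([446.0, -335.0, -4.0], 0.73)]
crate [([450.0, -335.0, -3.0], 0.72)]
slat [([441.0, 229.0, -0.0], 0.79), ([533.0, -49.0, 17.0], 0.35)]
mushroom []
jar [([807.0, 9.0, -1.0], 0.74), ([768.0, 138.0, -1.0], 0.41)]
block [([771.0, -77.0, -4.0], 0.69)]
tin [([661.0, -403.0, -2.0], 0.62)]
bowl [([672.0, 214.0, 0.0], 0.58)]
dish [([752.0, -202.0, -2.0], 0.83)]
hammer [([360.0, -152.0, -3.0], 0.68), ([536.0, -54.0, 13.0], 0.52)]
file [([602.0, 470.0, 2.0], 0.82)]
wrist 3 [[0.332, -0.895, -0.298, 251.336], [-0.943, -0.315, -0.106, -469.2], [0.001, 0.316, -0.949, 374.234], [0.0, 0.0, 0.0, 1.0]] 326.413489940617
```

View pics/a_scene.png

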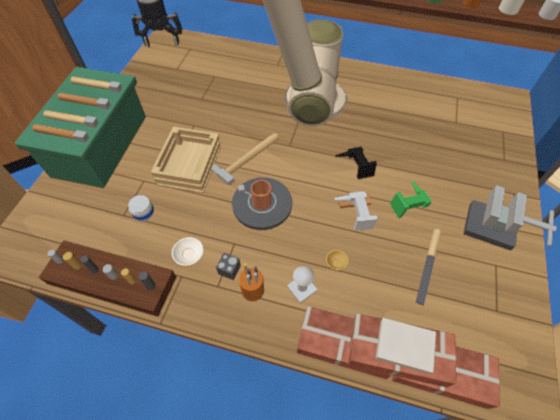

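View pics/a_top.png

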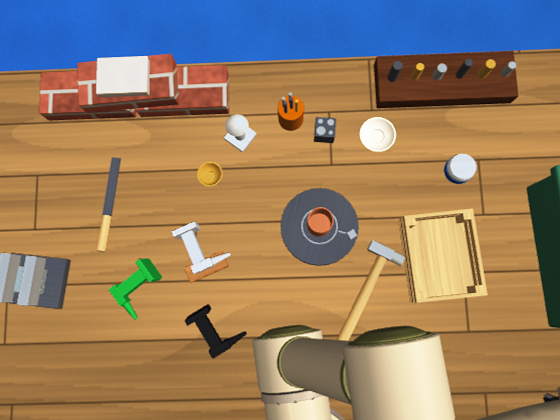

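View pics/a_wrist.png

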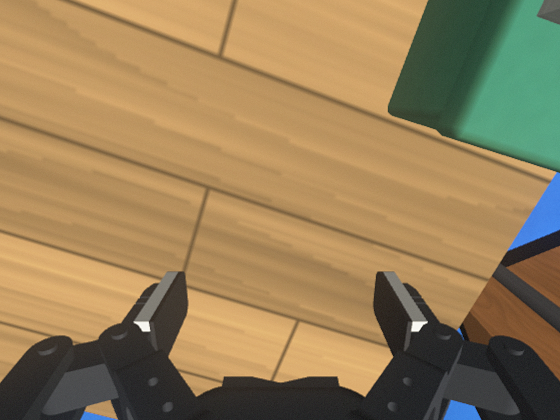

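The tool only translates and spins about its vertical axis, so the stake has to be stood up by levering it on something. First I'll do the beaker, and I'll measure the crate edges and stake axis more closely.

```bash
cat > h.py <<'E'
import numpy as np, cv2
from bench import bot
from scipy.spatial.transform import Rotation as Ro
def rot(): return Ro.from_euler('xyz',bot.read_state()['tool_rot'],degrees=True).as_matrix()
def goto(p,yaw=None):
    s=bot.read_state(); d=np.array(p)-s['tcp_pos']
    u=rot().T@d/25; r=0
    if yaw is not None: r=-((yaw-s['tool_rot'][2]+90)%180-90)/8   # mod 180
    print('at',s['time'],s['tcp_pos'].round(1),s['tool_rot'].round(1),'rows',u.round(2),'roll',round(r,2))
def pix(p,xyz):
    T=np.linalg.inv(p['pose']); c=T[:3,:3]@np.array(xyz)+T[:3,3]
    return np.array([p['fx']*c[0]/c[2]+p['cx'],p['fy']*c[1]/c[2]+p['cy']])
def ray(p,uv,z):
    d=p['pose'][:3,:3]@np.array([(uv[0]-p['cx'])/p['fx'],(uv[1]-p['cy'])/p['fy'],1.]); o=p['pose'][:3,3]
    return o+d*(z-o[2])/d[2]
E
python3 - <<'E'
from h import *
p=bot.snapshot("top"); q=bot.snapshot("scene")
b=[]
for k in (p,q):
    for l in ["beaker","beaker_mid","plate","crate","lug","hammer","stake","stake_neck","horn_tip"]:
        print(l,[(np.round(d["xyz"]).tolist(),round(d["score"],2)) for d in bot.place_of(k,l)][:3])
def crop(p,c,n,h=60,f=8):
    i=p["img"][c[1]-h:c[1]+h,c[0]-h:c[0]+h]; cv2.imwrite(n,cv2.resize(i,None,fx=f*.6,fy=f*.6,interpolation=cv2.INTER_CUBIC))
crop(p,(445,255),"pics/b_crate.png"); crop(p,(210,250),"pics/b_stake.png")
for z in (70,0): 
  for d in bot.outline_of(p,"crate")[:1]:
    m=d["pixels"].astype(np.uint8); r=cv2.minAreaRect(np.argwhere(m)[:,::-1].astype(np.float32)); print(z,[ray(p,c,z).round().tolist() for c in cv2.boxPoints(r)])
goto([533,-49,150]); goto([533,-49,66])
E
```

```text
beaker [([532.0, -47.0, 16.0], 0.6)]
beaker_mid [([536.0, -53.0, 59.0], 0.69)]
plate [([531.0, -49.0, 2.0], 0.65)]
crate [([447.0, -333.0, -3.0], 0.92)]
lug [([508.0, -127.0, 33.0], 0.72), ([532.0, -51.0, 1.0], 0.24)]
hammer [([362.0, -153.0, 0.0], 0.79)]
stake [([336.0, 245.0, 32.0], 0.96), ([440.0, 353.0, 33.0], 0.82), ([536.0, 273.0, 30.0], 0.61)]
stake_neck [([411.0, 401.0, 21.0], 0.74), ([769.0, 136.0, -2.0], 0.73), ([488.0, 250.0, 28.0], 0.7)]
horn_tip [([285.0, 135.0, 12.0], 0.83), ([471.0, 166.0, 27.0], 0.78), ([320.0, 392.0, 18.0], 0.56)]
beaker [([531.0, -52.0, 21.0], 0.58), ([486.0, 254.0, 33.0], 0.39)]
beaker_mid [([536.0, -54.0, 57.0], 0.87)]
plate [([533.0, -54.0, -6.0], 0.9), ([442.0, -330.0, -2.0], 0.35)]
crate [([444.0, -332.0, -1.0], 0.84)]
lug [([507.0, -132.0, 30.0], 0.69), ([531.0, 275.0, 34.0], 0.41), ([813.0, 12.0, 2.0], 0.2)]
hammer [([362.0, -146.0, 2.0], 0.65)]
stake [([438.0, 356.0, 28.0], 0.96), ([534.0, 274.0, 31.0], 0.95), ([336.0, 246.0, 34.0], 0.79)]
stake_neck [([409.0, 399.0, 24.0], 0.92), ([285.0, 216.0, 26.0], 0.67), ([487.0, 252.0, 32.0], 0.62)]
horn_tip [([475.0, 163.0, 28.0], 0.86), ([284.0, 128.0, 17.0], 0.74), ([322.0, 393.0, 18.0], 0.68)]
70 [[852.0, 37.0, 70.0], [850.0, -24.0, 70.0], [759.0, -21.0, 70.0], [761.0, 39.0, 70.0]]
0 [[880.0, 38.0, 0.0], [878.0, -26.0, 0.0], [781.0, -23.0, 0.0], [784.0, 41.0, 0.0]]
at 2.85 [ 174.  -495.3  256.3] [180.    0.   19.4] rows [ 19.47 -12.09   4.25] roll 0
at 2.85 [ 174.  -495.3  256.3] [180.    0.   19.4] rows [ 19.47 -12.09   7.61] roll 0
```

```bash
python3 -m handwheel '[[19.47,-12.09,4.2,0,85],[19.47,-12.09,4.2,0,85],[19.47,-12.09,4.2,0,85],[19.47,-12.09,4.2,0,85],[19.47,-12.09,4.2,0,85],[19.47,-12.09,4.2,0,85],[19.47,-12.09,4.2,0,85],[19.47,-12.09,4.2,0,85],[19.47,-12.09,4.2,0,85],[19.47,-12.09,4.2,0,85]]'
```

```text
time: 3.85
tcp_pos: [483.3, -110.2, 166.0]
tool_rot: [180.0, -0.0, 19.4]
wrist_force: [1.1, -1.2, -0.3]
finger_gap: 0.995
```

View pics/b_crate.png

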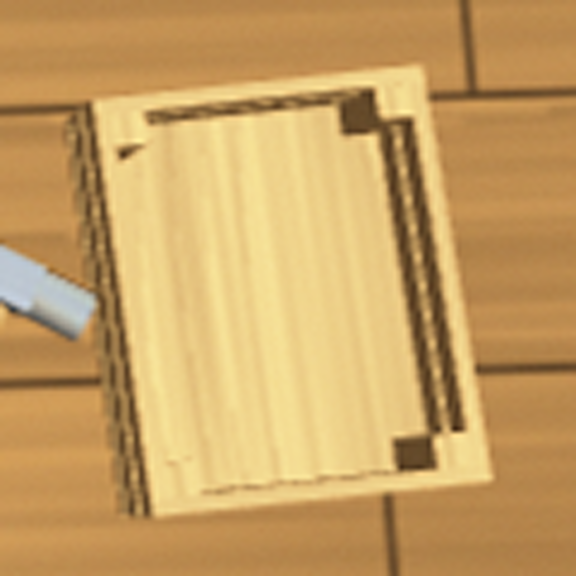

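View pics/b_stake.png

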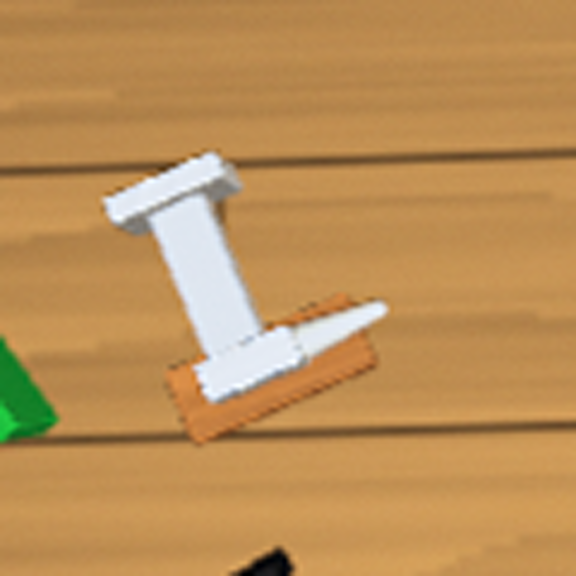

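Run:
```python
from h import *
goto([534,-51,150]); goto([534,-51,66])
p=bot.snapshot("top")
f=lambda a:(np.array(a)+.5)/4.8-.5+np.array([385,195])
for c in [(92,102),(423,68),(493,478),(152,516)]: print(ray(p,f(c),70).round(1))
# stake: neck edges at y top height 44
for c in [(150,222),(210,195),(210,360),(262,332),(198,385),(385,310)]: print(ray(p,f(c)-[385-150,195-190],44).round(1))
```

```text
at 3.85 [ 483.3 -110.2  166. ] [180.   -0.   19.4] rows [ 2.7  -1.56  0.64] roll 0
at 3.85 [ 483.3 -110.2  166. ] [180.   -0.   19.4] rows [ 2.7  -1.57  4.  ] roll 0
[ 539.6 -246.9   70. ]
[ 550.9 -406.9   70. ]
[ 354.6 -422.    70. ]
[ 341.5 -261.5   70. ]
[512.6 279.7  44. ]
[525.2 249.6  44. ]
[443.2 249.8  44. ]
[456.2 224.   44. ]
[431.1 255.8  44. ]
[465.2 162.9  44. ]
```

```bash
python3 -m handwheel '[[1.35,-0.8,0.6,0,85],[2.7,-1.57,0.6,0,85],[2.7,-1.57,0.8,0,85],[2.7,-1.57,2.4,0,85],[2.7,-1.57,4,0,85],[2.7,-1.57,4,0,50],[2.7,-1.57,4,0,50],[2.7,-1.57,4,0,50],[2.7,-1.57,4,0,50]]'
python3 - <<'E'
from h import *
p=bot.snapshot("wrist"); cv2.imwrite("pics/c.png",p["img"]); print(bot.read_state()['finger_gap'])
E
```

```text
time: 4.8
tcp_pos: [533.6, -53.1, 67.8]
tool_rot: [179.9, -0.1, 19.3]
wrist_force: [-0.0, -0.0, -1.4]
finger_gap: 0.701
0.7008894786774392
```

View pics/c.png

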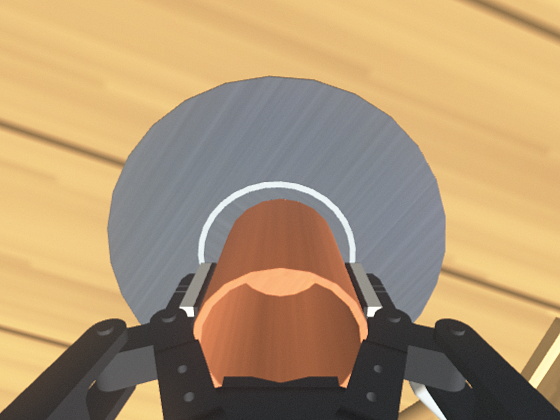

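```bash
python3 -m handwheel '[[0,0,-2,0,50],[0,0,-3.6,0,50],[0,0,-3.6,0,50],[0,0,-3.6,0,50]]'
python3 - <<'E'
from h import *
goto([400,-339,168]); goto([400,-339,58])
E
```

```text
time: 5.25
tcp_pos: [533.0, -52.7, 157.0]
tool_rot: [179.9, -0.1, 19.4]
wrist_force: [-0.3, -0.6, -2.4]
finger_gap: 0.703
at 5.25 [533.  -52.7 157. ] [ 1.799e+02 -1.000e-01  1.940e+01] rows [-8.81  9.04 -0.44] roll 0
at 5.25 [533.  -52.7 157. ] [ 1.799e+02 -1.000e-01  1.940e+01] rows [-8.82  9.03  3.96] roll 0
```

```bash
python3 -m handwheel '[[-1.2,1.2,-0.2,0,50],[-2.5,2.6,-0.2,0,50],[-3.8,3.9,-0.2,0,50],[-5.1,5.2,-0.2,0,50],[-6.4,6.5,-0.2,0,50],[-7.6,7.8,-0.2,0,50],[-8.8,9.03,-0.2,0,50],[-8.8,9.03,-0.2,0,50],[-8.8,9.03,1,0,50],[-8.8,9.03,2.5,0,50]]'
python3 - <<'E'
from h import *
goto([400,-339,58])
E
```

```text
time: 6.25
tcp_pos: [400.2, -338.5, 92.8]
tool_rot: [179.9, -0.0, 19.3]
wrist_force: [0.4, -0.4, -2.2]
finger_gap: 0.701
at 6.25 [ 400.2 -338.5   92.8] [179.9  -0.   19.3] rows [-0.01  0.01  1.39] roll 0
```

```bash
python3 -m handwheel '[[0,0,0.8,0,50],[0,0,1.4,0,50],[0,0,1.4,0,50],[0,0,1.4,0,85],[0,0,1.4,0,85],[0,0,1.4,0,85],[0,0,0.4,0,85],[0,0,-1.5,0,85],[0,0,-3.5,0,85],[0,0,-4.5,0,85]]'
python3 - <<'E'
from h import *
p=bot.snapshot("wrist"); cv2.imwrite("pics/d.png",p["img"])
p=bot.snapshot("top"); q=bot.snapshot("scene"); print(p["pose"][:3,3])
cv2.imwrite("pics/d2.png",p["img"])
for k in (p,q):
  print([(np.round(d["xyz"]).tolist(),round(d["score"],2)) for d in bot.place_of(k,"beaker_mid")][:2])
E
```

```text
time: 7.25
tcp_pos: [400.7, -339.3, 210.8]
tool_rot: [179.7, -0.1, 19.4]
wrist_force: [0.6, -0.8, 0.5]
finger_gap: 0.991
[ 354.53805437   17.0794529  1307.79406593]
[([405.0, -339.0, 47.0], 0.61)]
[([770.0, -76.0, 1.0], 0.4)]
```

View pics/d.png

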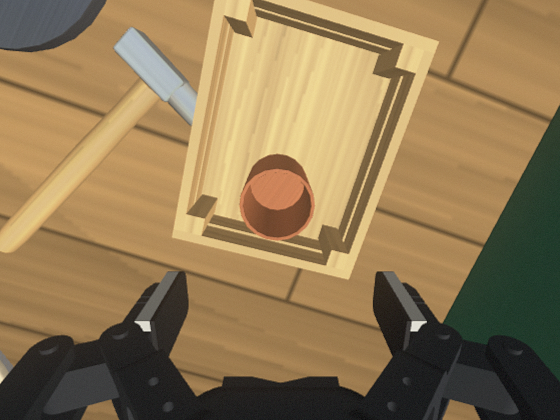

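View pics/d2.png

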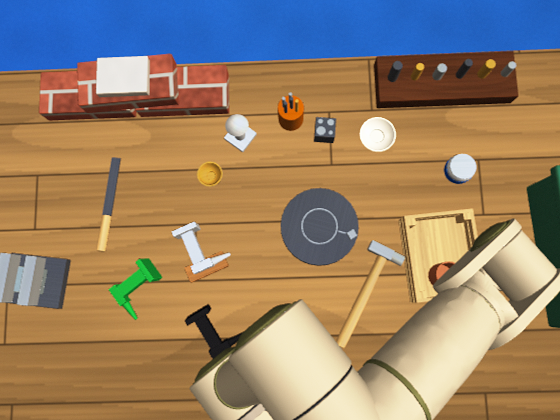

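Run:
```python
from h import *
goto([480,249.5,130],22)
```

```text
at 7.5 [ 399.8 -338.2  205.3] [-179.9    0.    19.3] rows [ 10.82 -21.11   3.04] roll -0.33
```

```bash
python3 -m handwheel '[[10.8,-21.1,3,-0.33,85],[10.8,-21.1,3,-0.33,85],[10.8,-21.1,3,-0.33,85],[10.8,-21.1,3,-0.33,85],[10.8,-21.1,3,-0.33,85],[10.8,-21.1,3,-0.33,85],[10.8,-21.1,3,-0.33,85],[10.8,-21.1,3,-0.33,85],[10.8,-21.1,3,-0.33,85],[10.8,-21.1,3,-0.33,85]]'
python3 - <<'E'
from h import *
goto([480,249.5,130],22)
E
```

```text
time: 8.5
tcp_pos: [466.2, 155.0, 141.9]
tool_rot: [-180.0, 0.1, 22.0]
wrist_force: [1.0, -1.4, -0.3]
finger_gap: 0.994
at 8.5 [466.2 155.  141.9] [-1.8e+02  1.0e-01  2.2e+01] rows [ 1.93 -3.3   0.47] roll -0.0
```

```bash
python3 -m handwheel '[[0.9,-1.6,0.4,0,85],[1.93,-3.3,0.4,0,85],[1.93,-3.3,0.4,0,85],[1.93,-3.3,0.4,0,85]]'
python3 - <<'E'
from h import *
p=bot.snapshot("wrist"); cv2.imwrite("pics/e.png",p["img"])
print([(np.round(d["xyz"]).tolist(),round(d["score"],2)) for l in ("stake_neck","stake","horn_tip") for d in bot.place_of(p,l)])
q=bot.snapshot("top");print([(np.round(d["xyz"]).tolist(),round(d["score"],2)) for d in bot.place_of(q,"horn_tip")])
goto([480,249.5,42],22)
for z in (60,92):
  for x in (-14,14):
    c=np.array([534.5,272])+z*np.array([-.927,-.375])+x*np.array([.375,-.927]); print(z,x,pix(p,[*c,44]).round())
E
```

```text
time: 8.9
tcp_pos: [480.0, 247.9, 131.9]
tool_rot: [-180.0, 0.2, 22.1]
wrist_force: [-0.4, 0.3, 0.2]
finger_gap: 0.993
[([409.0, 403.0, 21.0], 0.86), ([484.0, 249.0, 26.0], 0.76), ([534.0, 273.0, 29.0], 0.93), ([439.0, 357.0, 32.0], 0.84), ([336.0, 246.0, 35.0], 0.79), ([318.0, 389.0, 15.0], 0.97), ([474.0, 163.0, 33.0], 0.83)]
[([321.0, 393.0, 16.0], 0.87), ([286.0, 132.0, 14.0], 0.82), ([471.0, 163.0, 33.0], 0.73)]
at 9.2 [481.  246.5 133.4] [-180.     0.    21.9] rows [ 0.01 -0.13  3.66] roll -0.01
60 -14 [255. 227.]
60 14 [296. 227.]
92 -14 [256. 269.]
92 14 [295. 269.]
```

View pics/e.png

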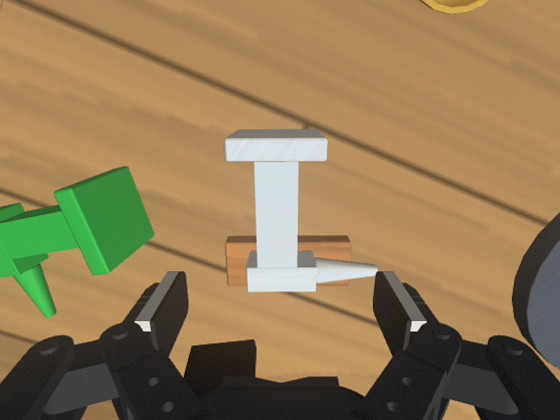

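Run:
```python
from h import *
p=bot.snapshot("wrist")
for z,x,h in [(0,-30,60),(14,-30,60),(14,-30,0),(14,30,60),(92,28,44),(112,28,44),(112,28,16),(112,-22,44),(102,75,30)]:
    c=np.array([534.5,272])+z*np.array([-.927,-.375])+x*np.array([.375,-.927]); print(z,x,h,pix(p,[*c,h]).round())
i=p["img"][110:320,180:420]; cv2.imwrite("pics/e2.png",cv2.resize(i,None,fx=3,fy=2.8,interpolation=cv2.INTER_CUBIC))
```

```text
0 -30 60 [220. 141.]
14 -30 60 [221. 165.]
14 -30 0 [234. 150.]
14 30 60 [322. 165.]
92 28 44 [313. 269.]
112 28 44 [312. 293.]
112 28 16 [309. 274.]
112 -22 44 [243. 293.]
102 75 30 [372. 272.]
```

View pics/e2.png

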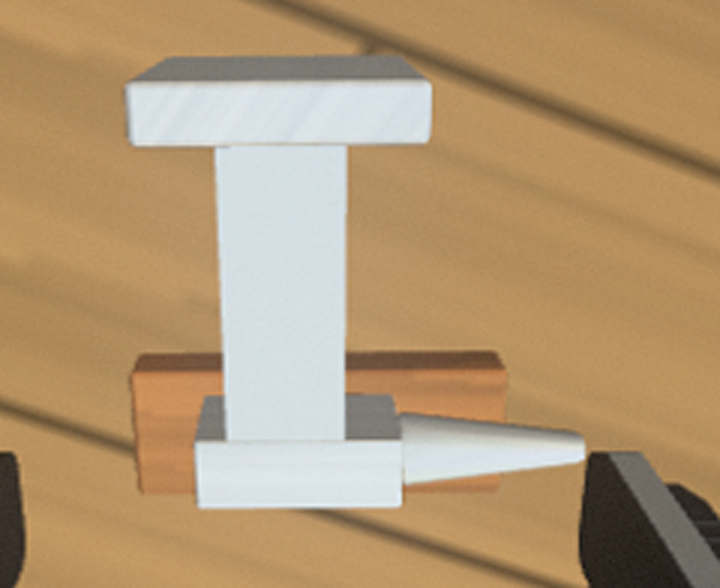

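```bash
python3 -m handwheel '[[0,-0.05,1.5,0,85],[0,-0.05,3,0,85],[0,-0.05,3.6,0,85],[0,-0.05,3.6,0,60],[0,-0.05,3.6,0,20],[0,-0.05,3.6,0,20],[0,-0.05,3.6,0,20],[0,-0.05,3.6,0,20]]'
python3 - <<'E'
from h import *
p=bot.snapshot("wrist"); cv2.imwrite("pics/f.png",p["img"]); s=bot.read_state();print(s['finger_gap']*85.4,s['tcp_pos'],s['wrist_force'])
E
```

```text
time: 10.05
tcp_pos: [481.1, 249.0, 44.8]
tool_rot: [180.0, -0.2, 22.0]
wrist_force: [-0.5, 1.6, 7.4]
finger_gap: 0.311
27.039930687432737 [481.09967564 249.01221641  44.84034668] [-1.17477937  0.89993334  6.95320505]
```

View pics/f.png

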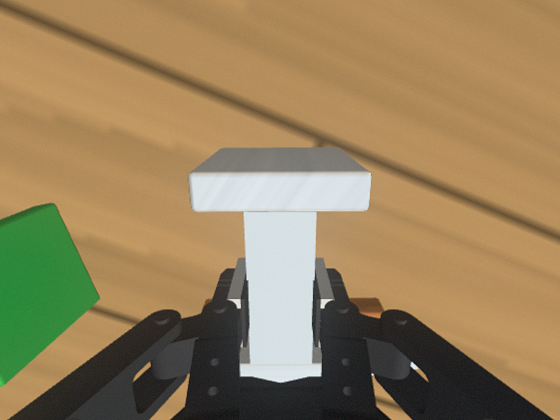

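```bash
python3 -m handwheel '[[0,0,-1,0,20],[0,0,-2.5,0,20],[0,0,-4,0,20],[0,0,-5,0,20],[0,0,-5,0,20]]'
python3 - <<'E'
from h import *
p=bot.snapshot("scene"); cv2.imwrite("pics/g.png",cv2.resize(p["img"][120:330,240:520],None,fx=2.8,fy=2.8))
goto([588,-298,170],4.2)
E
```

```text
time: 10.6
tcp_pos: [481.5, 249.0, 171.5]
tool_rot: [180.0, -0.4, 22.0]
wrist_force: [0.9, -0.5, -5.2]
finger_gap: 0.316
at 10.65 [480.5 248.7 168.9] [ 1.8e+02 -1.0e-01  2.2e+01] rows [-4.2  21.89 -0.05] roll 2.22
```

View pics/g.png

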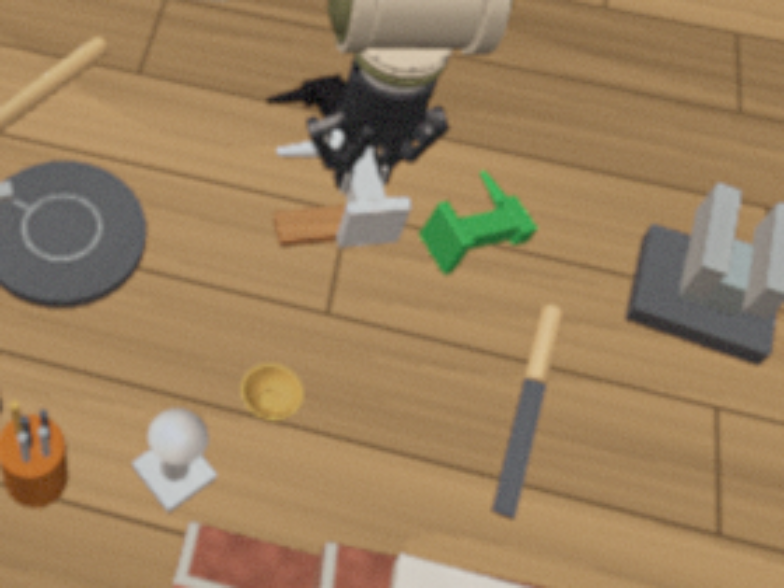

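```bash
python3 -m handwheel '[[-0.3,1.3,0,0.3,20],[-0.6,3,0,0.6,20],[-0.9,4.7,0,0.9,20],[-1.2,6.4,0,1.2,20],[-1.5,8.1,0,1.5,20],[-1.8,9.8,0,1.8,20],[-2.2,11.5,0,2,20],[-2.6,13.2,0,2.2,20],[-3,14.9,0,2.22,20],[-3.3,16.6,0,2.22,20]]'
python3 - <<'E'
from h import *
goto([588,-298,130],4.2)
E
```

```text
time: 11.65
tcp_pos: [558.3, -168.5, 165.7]
tool_rot: [-179.9, 0.2, 4.2]
wrist_force: [1.0, 0.5, -5.2]
finger_gap: 0.316
at 11.65 [ 558.3 -168.5  165.7] [-179.9    0.2    4.2] rows [0.81 5.25 1.41] roll 0.0
```

```bash
python3 -m handwheel '[[0.3,1.7,0.2,0,20],[0.5,3.2,0.4,0,20],[0.8,4.6,0.8,0,20],[0.81,5.25,1.2,0,20],[0.81,5.25,1.2,0,20],[0.81,5.25,1.2,0,20]]'
python3 - <<'E'
from h import *
p=bot.snapshot("scene"); i=p["img"][100:260,100:320];cv2.imwrite("pics/i.png",cv2.resize(i,None,fx=3.6,fy=3.6,interpolation=cv2.INTER_CUBIC))
p=bot.snapshot("wrist"); cv2.imwrite("pics/i2.png",p["img"])
q=bot.snapshot("top"); i=q["img"][160:320,360:520];cv2.imwrite("pics/i3.png",cv2.resize(i,None,fx=3.6,fy=3.6,interpolation=cv2.INTER_CUBIC))
goto([588,-298,99])
E
```

```text
time: 12.25
tcp_pos: [588.6, -295.4, 136.6]
tool_rot: [-179.9, 0.1, 4.2]
wrist_force: [1.0, 0.7, -4.1]
finger_gap: 0.313
at 12.4 [ 589.4 -295.2  138.6] [-180.    -0.     4.3] rows [-0.06  0.11  1.58] roll 0
```

View pics/i.png

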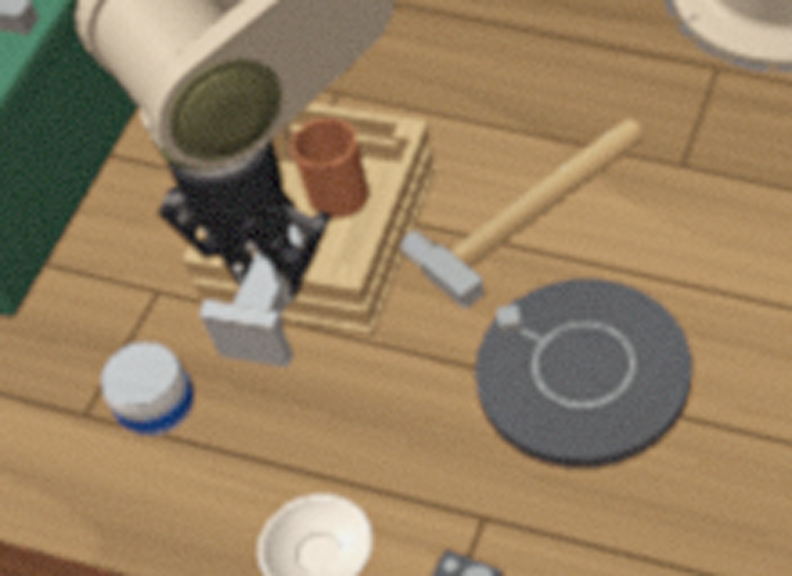

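View pics/i2.png

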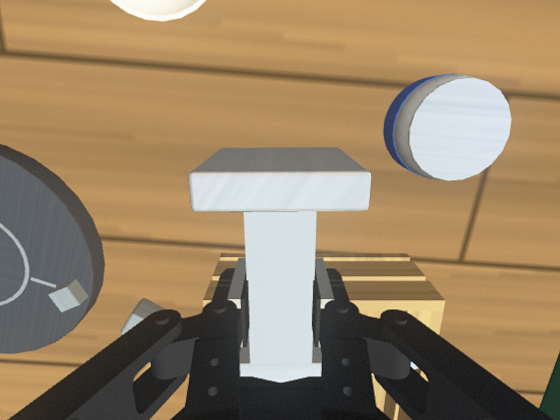

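View pics/i3.png

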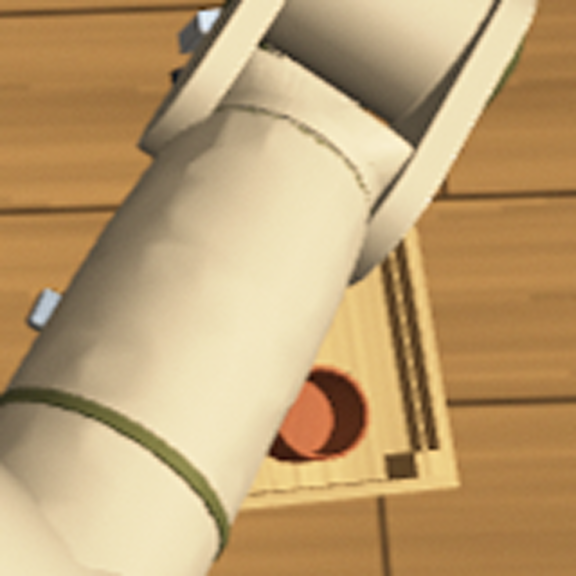

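```bash
python3 -m handwheel '[[0,0.1,0.8,0,20],[0,0.1,1.4,0,20],[0,0.1,1.6,0,20],[0,0.1,1.8,0,20],[0,0.1,2.0,0,20],[0,0.1,2.0,0,20]]'
python3 - <<'E'
from h import *
p=bot.snapshot("wrist"); cv2.imwrite("pics/j2.png",p["img"])
q=bot.snapshot("scene"); i=q["img"][100:260,100:320];cv2.imwrite("pics/j.png",cv2.resize(i,None,fx=3.6,fy=3.6,interpolation=cv2.INTER_CUBIC))
print(bot.read_state()['wrist_force'],bot.read_state()['wrist_torque'],bot.read_state()['tcp_pos'])
for w in ([539.6,-246.9,70],[550.9,-406.9,70]): print(pix(p,w).round())
E
```

```text
time: 13.0
tcp_pos: [591.6, -298.2, 91.0]
tool_rot: [179.9, -0.3, 4.3]
wrist_force: [6.0, 3.8, 5.4]
finger_gap: 0.312
[7.86141437 5.38627657 4.52270349] [ 0.76555009 -0.71443732 -0.14631055] [ 591.54136312 -298.24299394   90.9574513 ]
[174. 360.]
[477. 360.]
```

View pics/j2.png

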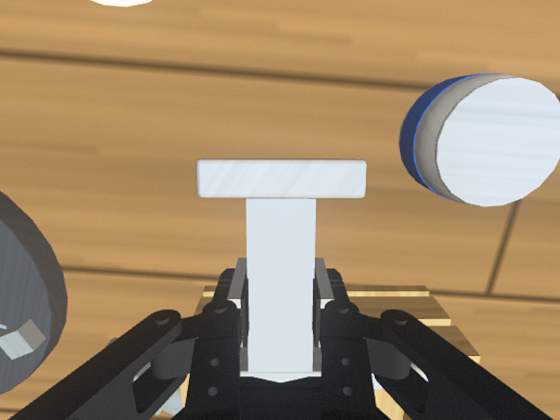

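View pics/j.png

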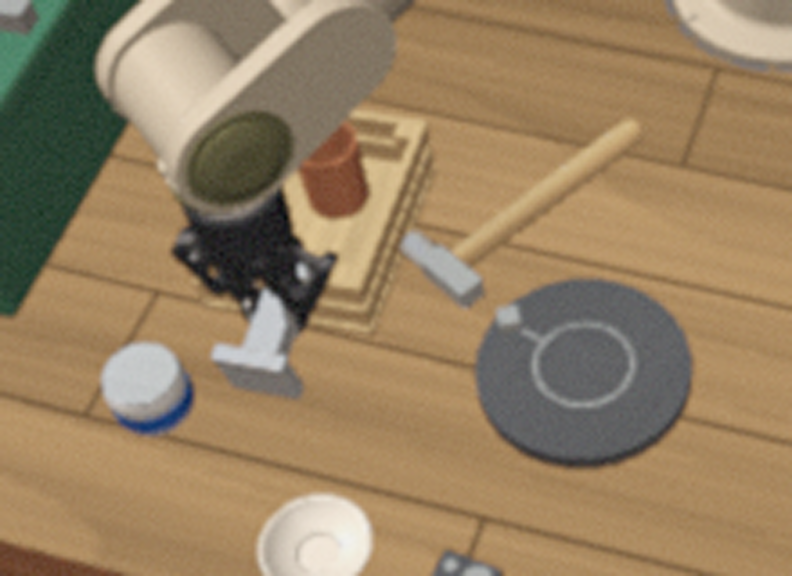

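```bash
python3 -m handwheel '[[0,0,0.25,0,20],[0,0,0.5,0,20],[-0.1,0,0.5,0,20],[-0.25,0,0.5,0,20],[-0.4,0,0.5,0,20],[-0.5,0,0.5,0,20],[-0.5,0,0.5,0,20]]'
python3 - <<'E'
from h import *
p=bot.snapshot("wrist"); cv2.imwrite("pics/k2.png",p["img"])
q=bot.snapshot("scene"); i=q["img"][100:260,100:320];cv2.imwrite("pics/k.png",cv2.resize(i,None,fx=3.6,fy=3.6,interpolation=cv2.INTER_CUBIC))
print(bot.read_state()['wrist_force'],bot.read_state()['wrist_torque'],bot.read_state()['tcp_pos'])
E
```

```text
time: 13.8
tcp_pos: [583.4, -300.6, 82.7]
tool_rot: [179.4, -1.1, 4.3]
wrist_force: [23.5, 4.0, 17.8]
finger_gap: 0.313
[23.12100873  3.91521962 17.81488748] [ 0.59161969 -2.89544841 -0.08830577] [ 583.35204269 -300.62196456   82.6688922 ]
```

View pics/k2.png

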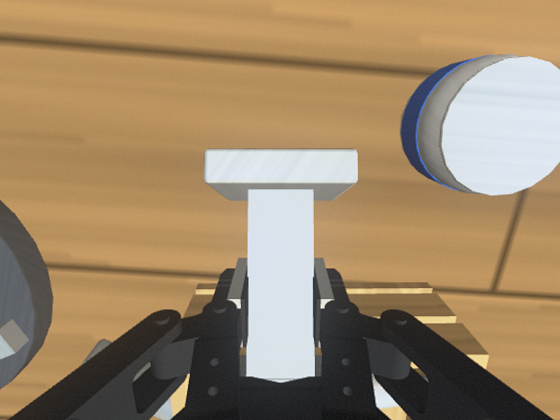

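View pics/k.png

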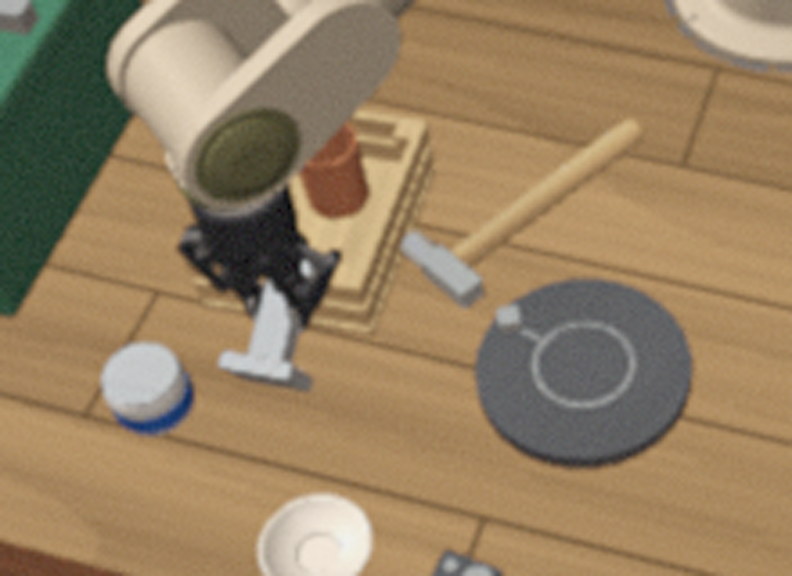

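```bash
python3 -m handwheel '[[0.2,0,0,0,20],[0.3,0,0.2,0,20],[0.3,0,0.4,0,20],[0.3,0,0.4,0,20],[0.3,0,0.4,0,20]]'
python3 - <<'E'
from h import *
print(bot.read_state()['tcp_pos'])
p=bot.snapshot("wrist"); cv2.imwrite("pics/l2.png",p["img"])
E
```

```text
time: 14.4
tcp_pos: [587.1, -300.4, 70.7]
tool_rot: [179.7, -0.4, 4.3]
wrist_force: [4.2, 0.0, 15.7]
finger_gap: 0.314
[ 587.05326198 -300.3514064    70.65097912]
```

View pics/l2.png

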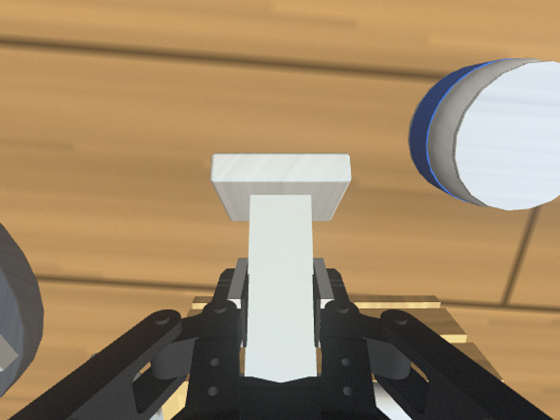

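```bash
python3 -m handwheel '[[0,0,-0.5,0,20],[0,0,-1,0,20],[-0.3,0,-1,0,20],[-0.5,0,-0.8,0,20],[-0.5,0,-0.5,0,20],[-0.5,0,-0.2,0,20],[-0.5,0,-0.1,0,20],[-0.5,0,-0.1,0,20]]'
python3 - <<'E'
from h import *
print(bot.read_state()['tcp_pos'])
p=bot.snapshot("wrist"); cv2.imwrite("pics/m2.png",p["img"])
q=bot.snapshot("scene"); i=q["img"][100:260,100:320];cv2.imwrite("pics/m.png",cv2.resize(i,None,fx=3.6,fy=3.6,interpolation=cv2.INTER_CUBIC))
E
```

```text
time: 15.25
tcp_pos: [574.9, -301.3, 72.9]
tool_rot: [179.7, -0.5, 4.2]
wrist_force: [7.2, 3.4, 24.0]
finger_gap: 0.316
[ 574.89304743 -301.33317688   72.88119953]
```

View pics/m2.png

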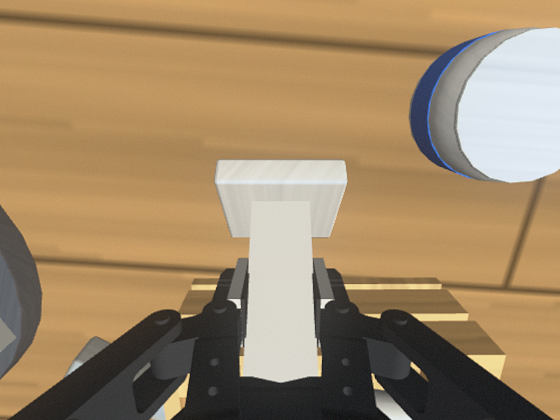

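View pics/m.png

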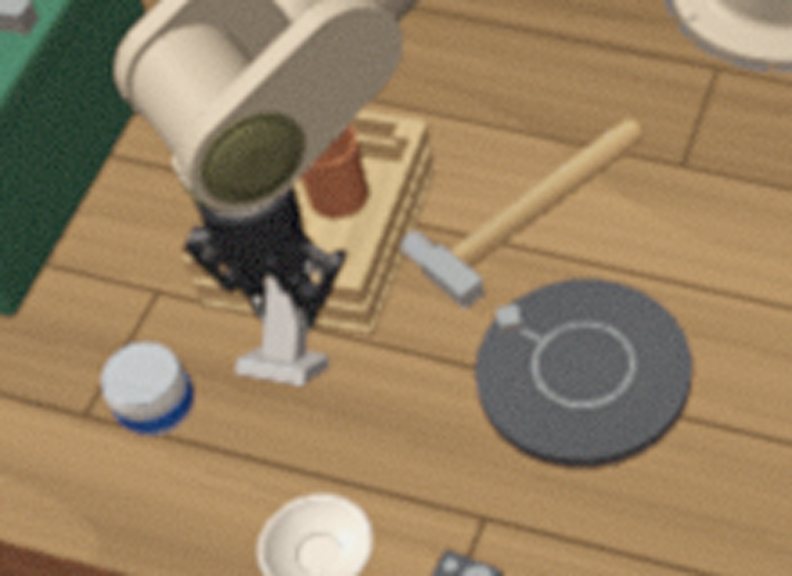

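```bash
python3 -m handwheel '[[0.1,0,-0.2,0,20],[0.1,0,-0.3,0,20],[0.1,0,-0.3,0,20],[0.1,0,-0.3,0,30],[0.1,0,-0.3,0,40],[0.1,0,-0.3,0,85],[0.1,0,-0.3,0,85],[0.1,0,-0.3,0,85],[0.1,0,-0.3,0,85]]'
python3 - <<'E'
from h import *
print(bot.read_state()['tcp_pos'])
p=bot.snapshot("wrist"); cv2.imwrite("pics/n2.png",p["img"])
q=bot.snapshot("scene"); i=q["img"][100:260,100:320];cv2.imwrite("pics/n.png",cv2.resize(i,None,fx=3.6,fy=3.6,interpolation=cv2.INTER_CUBIC))
E
```

```text
time: 16.25
tcp_pos: [574.4, -300.1, 75.9]
tool_rot: [180.0, -0.0, 4.2]
wrist_force: [0.5, -0.1, -0.3]
finger_gap: 0.995
[ 574.44487102 -300.08895484   75.93865769]
```

View pics/n2.png

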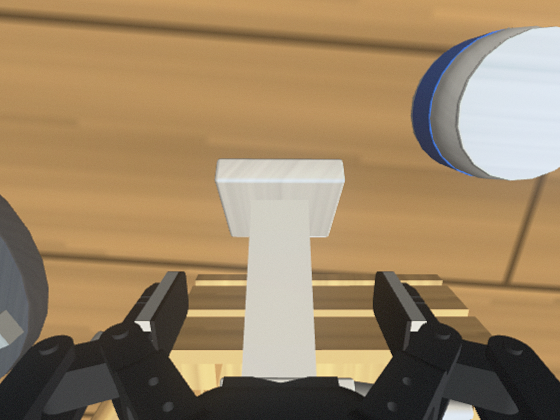

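View pics/n.png

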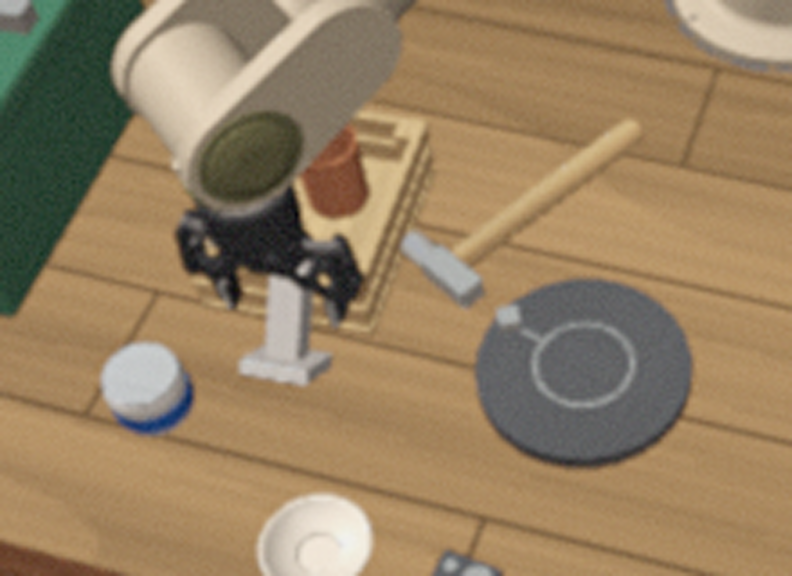

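```bash
python3 -m handwheel '[[0,0,-1,0,85],[0,0,-2,0,85],[0,0,-3,0,85],[0,0,-3.2,0,85],[-0.7,0,-3.2,0,85],[-1.7,0.1,-3.2,0,40],[-2.9,0.1,-3.2,0,0],[-2.9,0.1,-3.2,0,0],[-2.9,0.1,-3.2,0,0],[-2.9,0.1,-3.2,0,0]]'
python3 - <<'E'
from h import *
print(bot.read_state()['tcp_pos'])
p=bot.snapshot("wrist"); cv2.imwrite("pics/o2.png",p["img"])
q=bot.snapshot("scene"); i=q["img"][100:260,100:320];cv2.imwrite("pics/o.png",cv2.resize(i,None,fx=3.6,fy=3.6,interpolation=cv2.INTER_CUBIC))
print([(np.round(d["xyz"]).tolist(),round(d["score"],2)) for l in ("stake_neck","stake","horn_tip") for d in bot.place_of(q,l)])
E
```

```text
time: 17.35
tcp_pos: [502.9, -307.8, 155.5]
tool_rot: [-180.0, -0.0, 4.3]
wrist_force: [0.1, 0.7, -1.0]
finger_gap: 0.138
[ 502.87038544 -307.8007135   155.4935108 ]
[([407.0, 395.0, 21.0], 0.95), ([575.0, -299.0, 64.0], 0.85), ([286.0, 222.0, 27.0], 0.69), ([436.0, 356.0, 30.0], 0.97), ([609.0, -296.0, 20.0], 0.89), ([336.0, 246.0, 33.0], 0.56), ([403.0, -335.0, 46.0], 0.24), ([286.0, 129.0, 16.0], 0.93), ([547.0, -377.0, 95.0], 0.74), ([321.0, 394.0, 16.0], 0.71)]
```

View pics/o2.png

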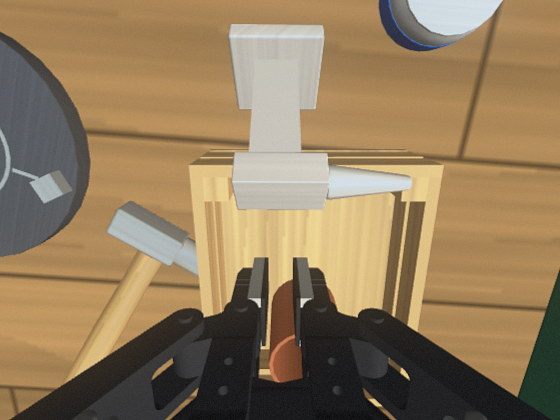

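View pics/o.png

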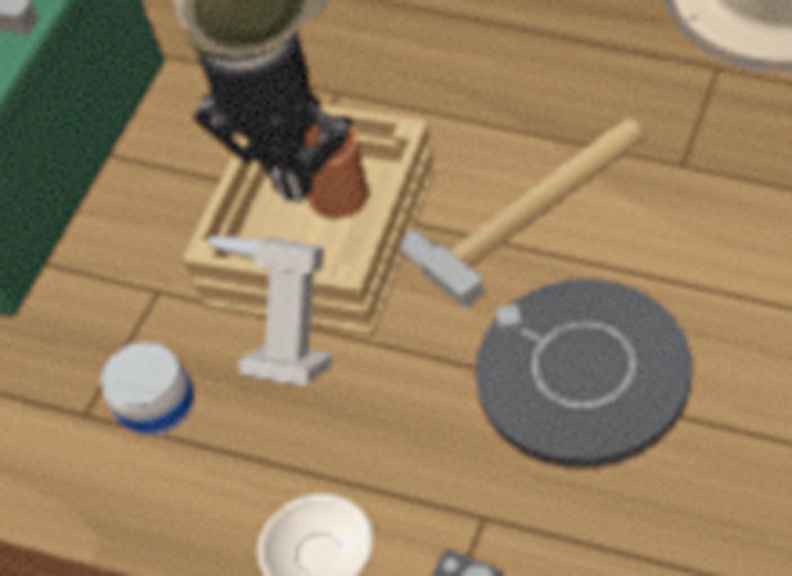

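```bash
python3 -m handwheel '[[0,-0.15,0.7,0,0],[0,-0.15,1.5,0,0],[0,-0.15,2,0,0],[0.2,-0.15,2,0,0],[0.4,-0.15,2,0,0],[0.6,-0.15,2,0,0],[0.8,-0.15,2,0,0],[1,-0.15,2,0,0],[1,-0.15,2,0,0]]'
python3 - <<'E'
from h import *
s=bot.read_state();print(s['tcp_pos'],s['wrist_force'])
q=bot.snapshot("scene"); i=q["img"][100:260,100:320];cv2.imwrite("pics/p.png",cv2.resize(i,None,fx=3.6,fy=3.6,interpolation=cv2.INTER_CUBIC))
print([(np.round(d["xyz"]).tolist(),round(d["score"],2)) for l in ("stake_neck","stake","horn_tip") for d in bot.place_of(q,l)])
E
```

```text
time: 18.5
tcp_pos: [527.7, -302.2, 106.1]
tool_rot: [180.0, -0.0, 4.3]
wrist_force: [-0.7, 0.6, -0.4]
finger_gap: 0.0
[ 527.66038702 -302.23653314  106.11141029] [-0.73768484  0.62062038 -0.44199436]
[([587.0, -298.0, 62.0], 0.94), ([409.0, 400.0, 22.0], 0.91), ([284.0, 219.0, 26.0], 0.6), ([570.0, -376.0, 102.0], 0.37), ([611.0, -293.0, 17.0], 0.8), ([440.0, 359.0, 32.0], 0.76), ([334.0, 246.0, 36.0], 0.65), ([439.0, 227.0, 0.0], 0.46), ([286.0, 129.0, 14.0], 0.96), ([568.0, -373.0, 99.0], 0.78), ([321.0, 392.0, 20.0], 0.67)]
```

View pics/p.png

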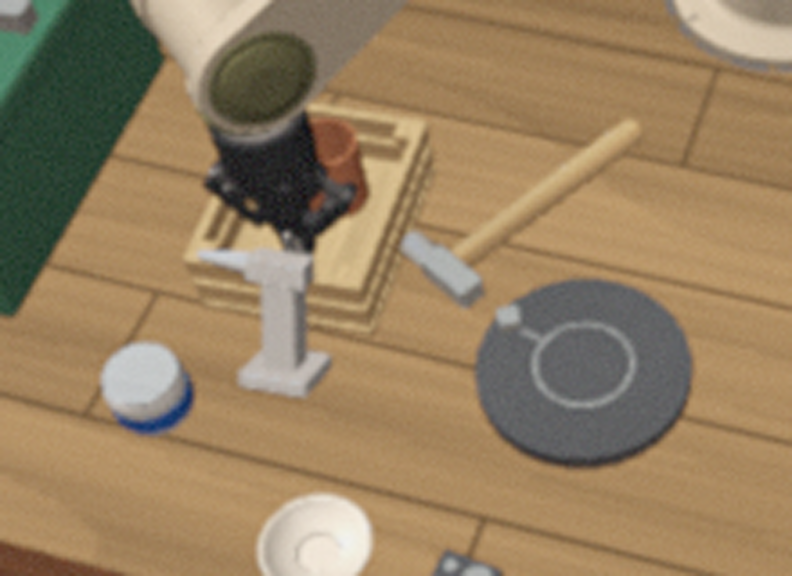

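```bash
python3 -m handwheel '[[0.15,0,0,0,0],[0.3,0,0,0,0],[0.45,0,0,0,0],[0.6,0,0,0,0],[0.75,0,0,0,0],[0.9,0,0,0,0],[1,0,0,0,0],[1,0,0,0,0],[1,0,0,0,0]]'
python3 - <<'E'
from h import *
s=bot.read_state();print(s['tcp_pos'],s['wrist_force'])
q=bot.snapshot("scene"); i=q["img"][100:260,100:320];cv2.imwrite("pics/q.png",cv2.resize(i,None,fx=3.6,fy=3.6,interpolation=cv2.INTER_CUBIC))
print([(np.round(d["xyz"]).tolist(),round(d["score"],2)) for l in ("stake_neck","stake","horn_tip") for d in bot.place_of(q,l)])
E
```

```text
time: 19.6
tcp_pos: [551.9, -300.4, 105.8]
tool_rot: [-180.0, 0.0, 4.2]
wrist_force: [-0.4, 0.0, -0.4]
finger_gap: 0.0
[ 551.88540021 -300.43018076  105.84354971] [-0.35300762  0.00432858 -0.40128471]
[([288.0, 219.0, 25.0], 0.92), ([411.0, 397.0, 23.0], 0.64), ([617.0, -297.0, 56.0], 0.62), ([531.0, -53.0, -3.0], 0.35), ([437.0, 358.0, 30.0], 0.97), ([614.0, -294.0, 2.0], 0.87), ([622.0, -371.0, 101.0], 0.92), ([283.0, 133.0, 14.0], 0.88), ([322.0, 395.0, 18.0], 0.75)]
```

View pics/q.png

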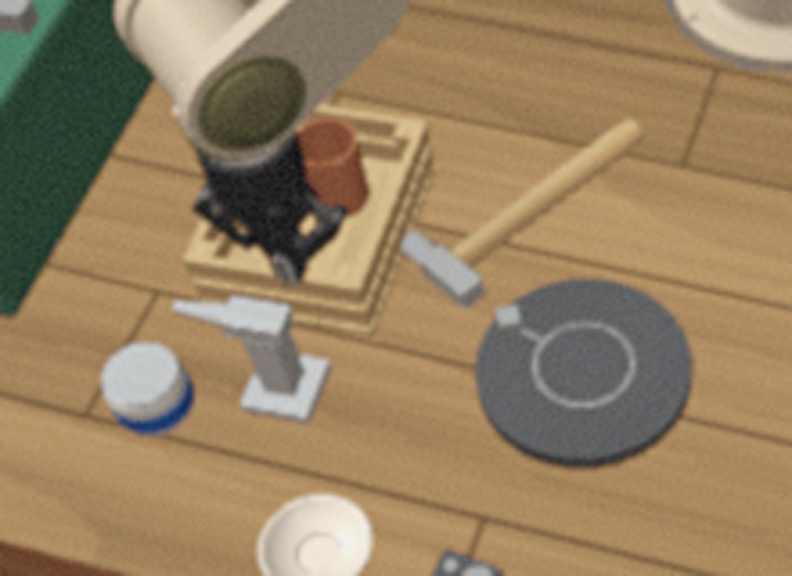

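```bash
python3 -m handwheel '[[-0.2,0,-1.2,0,0],[-0.2,0,-2.5,-1,30],[0,0,-3.4,-2,85],[0.8,0,-3.4,-3,85],[1.6,0,-3.4,-4,85],[2.5,0,-3.4,-5,85],[2.5,0,-3.4,-6,85],[2.5,0,-3.4,-7,85],[2.5,0,-3.4,-8,85],[2.5,0,-3.4,-9,85]]';  python3 - <<'E'
from h import *
goto([616,-295,180],94)
E
```

```text
time: 20.8
tcp_pos: [614.2, -295.8, 190.8]
tool_rot: [-180.0, -0.0, 76.6]
wrist_force: [0.0, -0.6, -1.4]
finger_gap: 0.992
at 20.8 [ 614.2 -295.8  190.8] [-180.    -0.    76.6] rows [0.05 0.06 0.43] roll -2.18
```

```bash
python3 -m handwheel '[[0,0.05,0,-1,85],[0,0.05,0,-2.1,85],[0,0.05,0,-2.1,85],[0,0.05,0,-2.1,85]]';  python3 - <<'E'
from h import *
p=bot.snapshot("wrist"); cv2.imwrite("pics/r.png",p["img"])
print([(np.round(d["xyz"]).tolist(),round(d["score"],2)) for l in ("stake_neck","stake","horn_tip","tin") for d in bot.place_of(p,l)])
goto([616,-295,96],94)
for x,y in [(-22,-14),(-22,14),(28,-14),(28,14),(75,0)]:
    t=np.radians(-86); c=np.array([616,-295])+x*np.array([np.cos(t),np.sin(t)])+y*np.array([-np.sin(t),np.cos(t)]); print(x,y,pix(p,[*c,112 if x<70 else 102]).round())
E
```

```text
time: 21.2
tcp_pos: [615.4, -296.2, 190.8]
tool_rot: [-180.0, -0.0, 92.8]
wrist_force: [0.1, 0.3, -0.5]
finger_gap: 0.989
[([620.0, -300.0, 52.0], 0.64), ([404.0, -332.0, 48.0], 0.48), ([614.0, -296.0, -6.0], 0.56), ([625.0, -374.0, 103.0], 0.64), ([399.0, -339.0, 9.0], 0.37), ([660.0, -400.0, -1.0], 0.97)]
at 21.45 [ 615.4 -296.2  190.9] [180.   0.  93.] rows [0.05 0.02 3.8 ] roll -0.13
-22 -14 [257. 196.]
-22 14 [302. 195.]
28 -14 [260. 267.]
28 14 [302. 267.]
75 0 [282. 316.]
```

View pics/r.png

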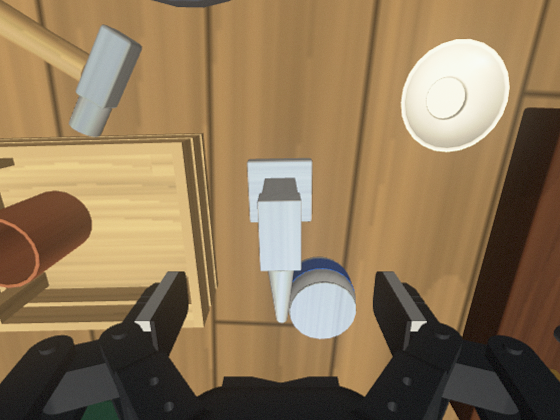

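```bash
python3 -m handwheel '[[0.05,0,1.5,-0.05,85],[0.05,0,3,-0.05,85],[0.05,0,3.75,-0.05,85],[0.05,0,3.75,-0.05,60],[0.05,0,3.75,-0.05,20],[0.05,0,3.75,-0.05,20],[0.05,0,3.75,-0.05,20],[0.05,0,3.75,-0.05,20]]';  python3 - <<'E'
from h import *
p=bot.snapshot("wrist"); cv2.imwrite("pics/s.png",p["img"])
print(bot.read_state()['finger_gap']*85.4)
E
```

```text
time: 22.25
tcp_pos: [615.8, -295.3, 98.8]
tool_rot: [179.9, 0.1, 93.4]
wrist_force: [-2.2, -0.2, 5.9]
finger_gap: 0.317
27.65790070511577
```

View pics/s.png

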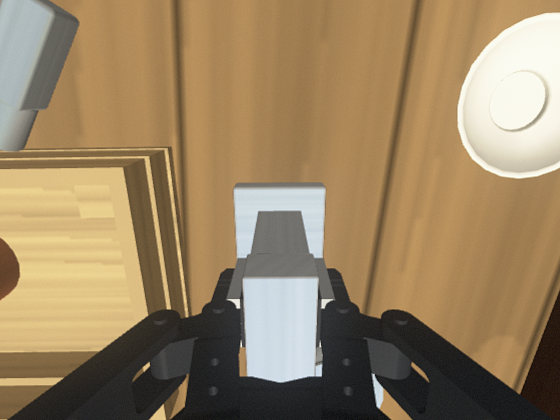

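```bash
python3 -m handwheel '[[0,0,-0.8,0,20],[0,0,-2,0,20],[0,0,-3.2,0,20],[0,0,-3.2,0,20]]';  python3 - <<'E'
from h import *
p=bot.snapshot("top"); im=cv2.imread("pics/d2.png"); p['img']=im
c=im[180:275,270:370]; cv2.imwrite("pics/t.png",cv2.resize(c,None,fx=6,fy=6,interpolation=cv2.INTER_CUBIC))
hsv=cv2.cvtColor(im,cv2.COLOR_BGR2HSV); m=((hsv[...,1]<60)&(hsv[...,2]<120)).astype(np.uint8); m[:180]=0;m[275:]=0;m[:,:270]=0;m[:,370:]=0
m=cv2.morphologyEx(m,cv2.MORPH_CLOSE,np.ones((7,7)))
k,_=cv2.findContours(m,cv2.RETR_EXTERNAL,cv2.CHAIN_APPROX_NONE); k=max(k,key=cv2.contourArea); e=cv2.fitEllipse(k); print(e, ray(p,e[0],18).round(1))
w=((hsv[...,2]>135)&(hsv[...,1]<70)); w[:180]=0;w[275:]=0;w[:,:270]=0;w[:,370:]=0
pts=np.argwhere(w)[:,::-1]; W=np.array([ray(p,q,20)[:2] for q in pts.astype(float)])
r=np.hypot(*(W-ray(p,e[0],18)[:2]).T); s=(abs(r-44)<6); 
A=np.c_[2*W[s],np.ones(s.sum())]; sol=np.linalg.lstsq(A,(W[s]**2).sum(1),rcond=None)[0]; print("circle",sol[:2],np.sqrt(sol[2]+sol[:2]@sol[:2]),s.sum())
l=(r>60)&(r<95); L=W[l].mean(0); print("lug",L,l.sum()); Lz=np.array([ray(p,q,32)[:2] for q in pts[l].astype(float)]).mean(0); print(Lz, np.degrees(np.arctan2(*(Lz-sol[:2])[::-1])), np.hypot(*(Lz-sol[:2])))
E
```

```text
time: 22.7
tcp_pos: [616.6, -295.6, 181.4]
tool_rot: [179.7, 0.3, 93.4]
wrist_force: [-0.1, -1.3, -3.9]
finger_gap: 0.319
((319.01483154296875, 226.3426513671875), (75.89730072021484, 76.57330322265625), 114.22452545166016) [528.4 -52.1  18. ]
circle [529.92930888 -52.15207027] 42.49424410256724 210
lug [ 507.9120145  -129.30500577] 68
[ 506.48283606 -127.94095732] -107.1902674607162 79.33279579157825
```

View pics/t.png

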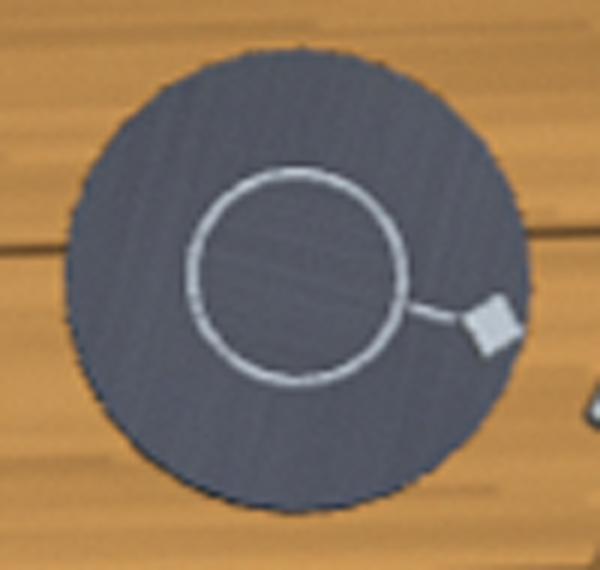

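Run:
```python
from h import *
goto([530,-52,180],72.8)
```

```text
at 22.75 [ 615.8 -295.1  178.2] [1.799e+02 1.000e-01 9.340e+01] rows [ 9.91 -2.84 -0.09] roll 2.58
```

```bash
python3 -m handwheel '[[1.2,-0.4,0,0.3,20],[2.6,-0.8,0,0.7,20],[4,-1.2,0,1.1,20],[5.4,-1.6,0,1.5,20],[6.8,-2,0,1.9,20],[8.2,-2.4,0,2.3,20],[9.2,-2.7,0,2.58,20],[9.91,-2.84,0,2.58,20],[9.91,-2.84,0,2.58,20],[9.91,-2.84,0,2.58,20]]';python3 - <<'E'
from h import *
goto([530,-52,119],72.8)
p=bot.snapshot("wrist"); cv2.imwrite("pics/u.png",p["img"])
q=bot.snapshot("scene"); cv2.imwrite("pics/u2.png",cv2.resize(q["img"][130:260,180:340],None,fx=4.5,fy=4.5,interpolation=cv2.INTER_CUBIC))
E
```

```text
time: 23.75
tcp_pos: [529.7, -52.2, 176.4]
tool_rot: [-180.0, 0.0, 72.9]
wrist_force: [0.3, 0.1, -3.7]
finger_gap: 0.321
at 23.75 [529.7 -52.2 176.4] [-180.     0.    72.9] rows [0.01 0.01 2.3 ] roll 0.01
```

View pics/u.png

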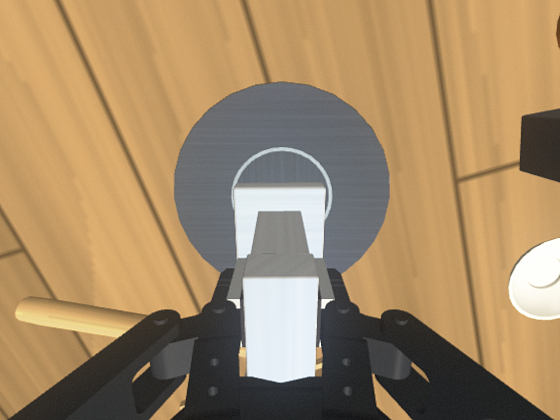

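View pics/u2.png

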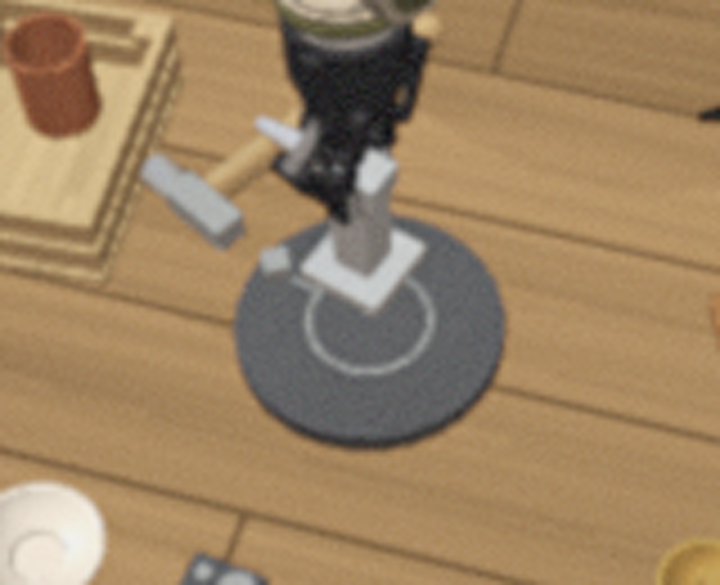

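```bash
python3 -m handwheel '[[0,0,0.8,0,20],[0,0,1.6,0,20],[0,0,2.1,0,20],[0,0,2.2,0,20],[0,0,2.27,0,20],[0,0,2.32,0,20],[0,0,2.32,0,20],[0,0,2.32,0,20]]';python3 - <<'E'
from h import *
s=bot.read_state(); print(s['wrist_force'],s['tcp_pos'])
p=bot.snapshot("wrist"); cv2.imwrite("pics/v.png",p["img"])
E
```

```text
time: 24.65
tcp_pos: [529.9, -51.9, 119.6]
tool_rot: [180.0, 0.0, 72.8]
wrist_force: [-0.6, -0.3, -3.7]
finger_gap: 0.32
[-0.64537751 -0.34434106 -3.69144366] [529.89543325 -51.90469707 119.63506968]
```

View pics/v.png

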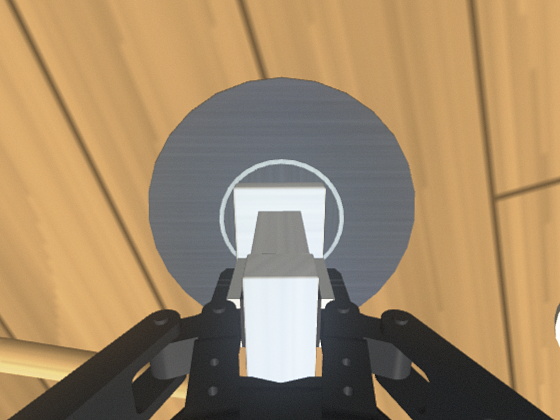

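```bash
python3 -m handwheel '[[0,0,0.06,0,20],[0,0,0.12,0,20],[0,0,0.16,0,20],[0,0,0.16,0,20]]';python3 - <<'E'
from h import *
s=bot.read_state(); print(s['wrist_force'],s['tcp_pos'])
E
```

```text
time: 25.1
tcp_pos: [530.0, -51.8, 118.7]
tool_rot: [179.9, 0.0, 72.8]
wrist_force: [-12.3, 3.0, 29.3]
finger_gap: 0.32
[-12.28075443   3.01954644  29.29333486] [529.99845469 -51.78506843 118.69679839]
```

```bash
python3 -m handwheel '[[0,0,-0.08,0,20],[0,0,-0.12,0,20],[0,0,-0.12,0,20]]'; python3 -m handwheel '[[0,0,0,0,28],[0,0,0,0,32],[0,0,0,0,40],[0,0,0,0,60],[0,0,0,0,85],[0,0,0,0,85],[0,0,0,0,85]]'
```

```text
time: 25.4
tcp_pos: [530.0, -51.8, 118.8]
tool_rot: [179.9, -0.0, 72.8]
wrist_force: [-2.7, 2.3, 6.9]
finger_gap: 0.321
time: 26.1
tcp_pos: [529.7, -51.8, 118.1]
tool_rot: [180.0, -0.0, 72.8]
wrist_force: [-0.1, 1.2, 0.4]
finger_gap: 0.994
```

```bash
python3 -m handwheel '[[0,0,-1,0,85],[0,0,-2,0,85],[0,0,-3.5,0,85],[0,0,-4.5,0,85],[0,0,-4.5,0,85],[0,0,-4.5,0,85]]'
python3 - <<'E'
from h import *
p=bot.snapshot("wrist"); cv2.imwrite("pics/w.png",p["img"])
q=bot.snapshot("scene"); cv2.imwrite("pics/w2.png",cv2.resize(q["img"][110:270,130:340],None,fx=3.7,fy=3.7,interpolation=cv2.INTER_CUBIC))
for k in (p,q): print([(l,np.round(d["xyz"]).tolist(),round(d["score"],2)) for l in ("stake_neck","stake","horn_tip","lug","plate","beaker_mid") for d in bot.place_of(k,l)[:2]])
E
```

```text
time: 26.7
tcp_pos: [529.5, -51.8, 230.4]
tool_rot: [180.0, 0.0, 72.8]
wrist_force: [-0.7, 1.2, -0.4]
finger_gap: 0.995
[('stake_neck', [531.0, -58.0, 72.0], 0.67), ('stake', [526.0, -52.0, 18.0], 0.57), ('horn_tip', [512.0, -128.0, 126.0], 0.67), ('lug', [506.0, -128.0, 32.0], 0.9)]
[('stake_neck', [530.0, -55.0, 76.0], 0.96), ('stake_neck', [438.0, 226.0, -4.0], 0.74), ('stake', [438.0, 361.0, 31.0], 0.84), ('stake', [528.0, -52.0, 22.0], 0.72), ('horn_tip', [510.0, -124.0, 119.0], 0.95), ('horn_tip', [323.0, 394.0, 18.0], 0.6), ('lug', [503.0, -130.0, 30.0], 0.73), ('lug', [510.0, -125.0, 118.0], 0.73), ('plate', [530.0, -51.0, -1.0], 0.74), ('plate', [811.0, 12.0, 1.0], 0.43), ('beaker_mid', [403.0, -338.0, 47.0], 0.9)]
```

View pics/w.png

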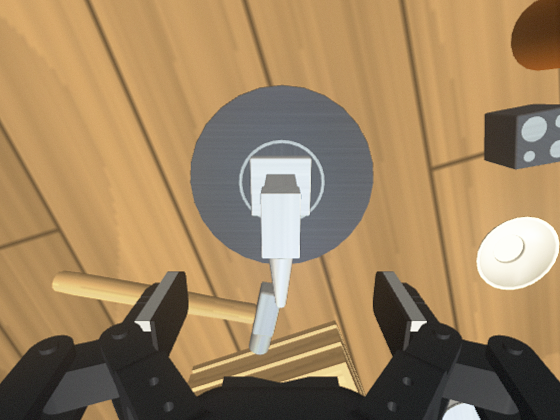

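View pics/w2.png

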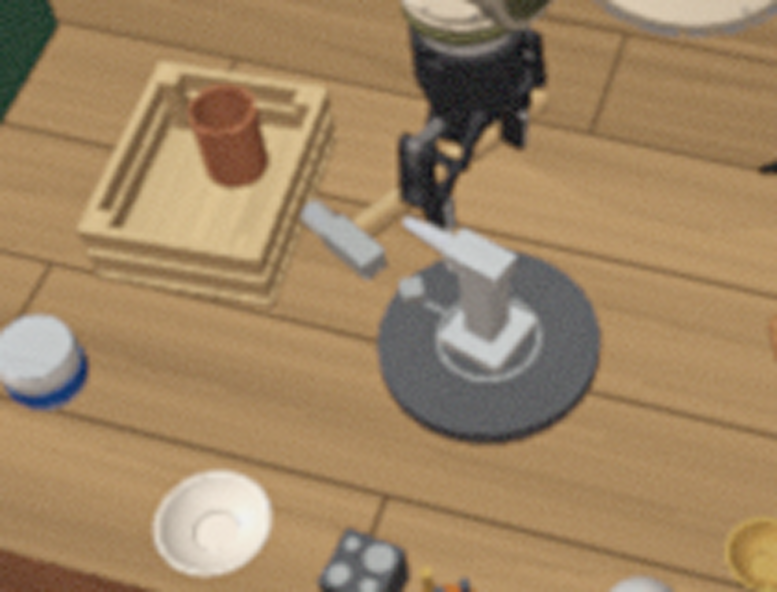

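Run:
```python
from h import *
print(bot.hand_in())
```

```text
the job is handed in; nothing more can be done
None
```

The job is done and handed in at about 27 s. I don't have the verdict, because the hand-in reports none.

- **Beaker:** I lifted it off the plate and stood it in the crate. My last estimate of its middle was (403, -338, 47) mm, well inside the crate limits.
- **Stake:** The tool cannot tilt, so I gripped the neck and levered it up to about 50° against the crate's far wall. I leaned it there and pushed the head over until it stood on its foot. Then I regripped it on its flat sides and set it down on the plate.

**Last checks:**
- **Upright:** The pictures show the stake standing inside the scribed circle.
- **Centring:** The networks put its foot at (526 to 528, -52) mm; the plate's centre is at (530, -52) mm. That is 2 to 4 mm off, against the 18 mm limit.
- **Horn direction:** The horn sits over the line to the lug. The networks' tip estimates give about -104°, and the gripper's angle at release gives -107.2°. The lug is at -107.2°, so even the worse reading is about 3° off, against the 9° limit.
- **Contact:** The gripper was open, about 110 mm above where it let go of the stake, and touching nothing.
- **Bystanders:** None looked moved in the final pictures, though I did not measure each one again.

Not every network reading was right. One placed the lug at the horn tip, and one placed a second stake neck at the slat. The pictures and the earlier lug measurement showed both were wrong, so I ignored them.

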